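# Find the rocking corner of a test jig and press its shim flat

## Task

The jig plate that carries the round circuit board rocks at one of its four corners: press down on the boss at each corner with the fingertips to find the one that gives, then press that corner's shim lever down flat, so that the corner bears firmly again. Leave the other three levers standing up; do not lift or shift the plate, and leave the multimeter, the screwdriver and the brass spacer alone.

Things in the scene. Friction and masses are not known exactly. Their poses are not given: they have to be found in the camera images.
- bed: Fixed dark steel base sheet, 260 x 220 x 6 mm, under the jig plate. Origin: centre of its underside, on the bench; x along the 260 mm side (away from the robot, within 0.5 rad), y to the left, z up. On it four rubber pads, 28 mm across, 12 mm high, carry the plate's corners; all look alike, but one gives. Which one differs from run to run and cannot be seen.
- plate: Loose aluminium jig plate, 220 (x) x 180 (y) x 10 mm, about 1.5 kg, standing level on the four pads, with a round green circuit board in a black nest (100 mm across, up to 28 mm above the plate's top) at its middle. Origin: plate centre, at the underside of its feet, 18 mm above the bench; the plate's top is 16 mm above the origin. Axes as the bed's.
- corner_far_left (a point): Centre of the top of the round steel boss (26 mm across, 4 mm high) on the plate's far-left corner (far = away from the robot, left = +y), over that corner's foot; 38 mm above the bench when level. Pressed here from above, a firm corner stays put (under 1 mm); the loose one sinks 5 mm to a hard stop under about 3 N and springs back when released.
- tip_far_left (a point): Place to press on top of the far-left corner's shim lever, 42 mm from its hinge. The lever: steel strip 50 x 22 x 3 mm along the plate's x, hinged 20 mm from the boss's centre on the side of the plate's middle, free end towards the middle, standing up about 22 mm over the plate's top. This point sinks about 18 mm as the lever goes flat, to 5.5 mm above the plate's top.
- shim_far_left (a joint): Angle of the far-left corner's shim lever (rad): about 0 standing up, 0.45 flat (end stop). A stiff hinge: it takes 8 to 14 N at its tip and stays where it is left. Going flat it drives a pin down through the plate onto the bed, which packs that corner firm at its level height. The loose corner first sinks under the push, then rises again as its lever goes flat.
- corner_far_right (a point): Centre of the top of the round steel boss (26 mm across, 4 mm high) on the plate's far-right corner (far = away from the robot, left = +y), over that corner's foot; 38 mm above the bench when level. Pressed here from above, a firm corner stays put (under 1 mm); the loose one sinks 5 mm to a hard stop under about 3 N and springs back when released.
- tip_far_right (a point): Place to press on top of the far-right corner's shim lever, 42 mm from its hinge. The lever: steel strip 50 x 22 x 3 mm along the plate's x, hinged 20 mm from the boss's centre on the side of the plate's middle, free end towards the middle, standing up about 22 mm over the plate's top. This point sinks about 18 mm as the lever goes flat, to 5.5 mm above the plate's top.
- shim_far_right (a joint): Angle of the far-right corner's shim lever (rad): about 0 standing up, 0.45 flat (end stop). A stiff hinge: it takes 8 to 14 N at its tip and stays where it is left. Going flat it drives a pin down through the plate onto the bed, which packs that corner firm at its level height. The loose corner first sinks under the push, then rises again as its lever goes flat.
- corner_near_left (a point): Centre of the top of the round steel boss (26 mm across, 4 mm high) on the plate's near-left corner (far = away from the robot, left = +y), over that corner's foot; 38 mm above the bench when level. Pressed here from above, a firm corner stays put (under 1 mm); the loose one sinks 5 mm to a hard stop under about 3 N and springs back when released.
- tip_near_left (a point): Place to press on top of the near-left corner's shim lever, 42 mm from its hinge. The lever: steel strip 50 x 22 x 3 mm along the plate's x, hinged 20 mm from the boss's centre on the side of the plate's middle, free end towards the middle, standing up about 22 mm over the plate's top. This point sinks about 18 mm as the lever goes flat, to 5.5 mm above the plate's top.
- shim_near_left (a joint): Angle of the near-left corner's shim lever (rad): about 0 standing up, 0.45 flat (end stop). A stiff hinge: it takes 8 to 14 N at its tip and stays where it is left. Going flat it drives a pin down through the plate onto the bed, which packs that corner firm at its level height. The loose corner first sinks under the push, then rises again as its lever goes flat.
- corner_near_right (a point): Centre of the top of the round steel boss (26 mm across, 4 mm high) on the plate's near-right corner (far = away from the robot, left = +y), over that corner's foot; 38 mm above the bench when level. Pressed here from above, a firm corner stays put (under 1 mm); the loose one sinks 5 mm to a hard stop under about 3 N and springs back when released.
- tip_near_right (a point): Place to press on top of the near-right corner's shim lever, 42 mm from its hinge. The lever: steel strip 50 x 22 x 3 mm along the plate's x, hinged 20 mm from the boss's centre on the side of the plate's middle, free end towards the middle, standing up about 22 mm over the plate's top. This point sinks about 18 mm as the lever goes flat, to 5.5 mm above the plate's top.
- shim_near_right (a joint): Angle of the near-right corner's shim lever (rad): about 0 standing up, 0.45 flat (end stop). A stiff hinge: it takes 8 to 14 N at its tip and stays where it is left. Going flat it drives a pin down through the plate onto the bed, which packs that corner firm at its level height. The loose corner first sinks under the push, then rises again as its lever goes flat.
- meter: Bystander: orange hand multimeter lying on the bench, 85 x 170 x 37 mm; origin under its centre.
- screwdriver: Bystander: screwdriver lying on the bench; origin under its middle.
- spacer: Bystander: brass spacer ring standing on the bench, 32 mm across, 22 mm high; origin under its centre.

How it is judged:
By the outcome, as a careful person would: the job done as asked, in the order asked, and still so for the second after the job is handed in, with the robot touching nothing.
It also fails if it takes over 48 s, if anything falls off the work surface, if the arm or the gripper's body presses on something with over 40 N, if the wrist force passes 120 N, or if a joint passes its speed limit or range.

## Robot

A 6-joint arm with a two-finger parallel gripper is mounted at the origin on the work surface. World frame = base frame: x ahead of the robot, y to its left, z up, the work surface at z = 0. Lengths are in mm, angles in rad, forces in N, time in s.
With the tool pointing down it reaches from about 375 to 975 mm from the base axis. Payload 3.8 kg.
Tool frame: the origin (TCP) lies midway between the tips of the shut fingers; the grasp point (between the pads) lies 19 mm behind it; z points along the fingers, y is the line along which they close (so a half turn about z gives the same grasp; the last joint's range is limited). The gripper opens to 85 mm and grips with 20 to 120 N. Pads are 22 mm wide; open, the fingers measure 114 mm over their backs; the gripper's body (76 mm by 85 mm) begins 54 mm behind the grasp point. The pads swing forward as they close: fully open they stand 13 mm farther back than shut.
Start: joints at [-1.308, 0.264, 1.604, -0, 1.274, -0.037], TCP at [199.342, -644.888, 231.28] pointing down, gripper open.
Joint ranges: [-2.63, 2.63], [-0.94, 2.18], [0.31, 2.57], [-1.31, 4.45], [0, 2.66], [-2.55, 2.55]. Speed limits (rad/s): [2.57, 2.57, 3.14, 3.14, 3.14, 3.14].

## Interface

Orientations are given as a 3x3 rotation matrix whose columns are the frame's x, y, z axes.
In Python, from workcell import bot, get_image, get_calibration gives the robot as it stands.
- The arm moves only by the tool drive_tool, never from a script. Its argument "plan" is a list of rows, each a list of 7 numbers: the shift along the tool's x, y, z as a fraction of full scale, then the turn, a rotation vector about the tool's x, y, z as a fraction of full scale, then the opening, from -1 (shut) to 1 (fully open). A call has exactly 10 rows; each row is the pose to reach, as a shift and turn from the pose commanded when the call began, along the tool's axes at that moment; what a row does not reach only later rows make up. Full scale, the value 1, is 30 cm for a shift and 0.5 rad for a turn. A row lasts 1/8 s, in which the tool goes at most 62.5 mm and 10.7 degrees, less where a joint would pass 70% of its speed; a pose out of reach is approached as far as the arm can. A call with a number of a shift or a turn outside -1 to 1 is refused whole. A call with a gripper value outside its range is refused whole. The fingers move at their own pace and stop on an object; "grip_force" is the grip in N (left out, the last holds). Time passes only in rows, so rows that repeat a pose let the fingers close, or fill a call up. It gives the time, the measured TCP pose, the force, the opening and the grip force at its end, in the units of the state.
- bot.get_state(): the state, without advancing time (a new reading comes with each control period).
- get_image(name): name is "side" or "top" or "wrist"; returns (picture, depth): 480x640x3 uint8, blue, green, red; 480x640 float32, mm along the optical axis (not along the pixel's ray), 0 where there is no reading.
- get_calibration(name): a dict with "K" (3x3 intrinsics, pixels), "world_from_camera" (4x4, takes a point from camera to world coordinates); the wrist camera has in their place "hand_eye" (4x4, takes a point from camera to tool coordinates, whose origin is the TCP and whose axes are the flange's). Camera axes: x right, y down, z forward; pixel columns grow to the right and rows downward; lengths in mm; the calibration is good to about 2 mm. A picture is of the moment at which its call begins: read the wrist's pose just before it. get_calibration takes no time and is no camera call.
- bot.sign_off(): hands the job in; it is judged then, once.
The state is a dict: "t": time; "joints": joint angles; "qd": joint speeds; "joint_efforts": joint torques, N m; "tool_pos": TCP position; "tool_rot": TCP orientation; "wrist_force": force on the tool from outside, world axes, zero at the start; "torque": the same for the moment, N m; "width": opening from 0.0 (shut) to 1.0 (fully open); "gripper_force": force on a finger pad.
Only numpy, scipy, OpenCV 4.12 (cv2) and the standard library are available. Lean on these libraries where they do the work, as an engineer would, in place of code of your own. Each camera call takes 0.05 s, during which the arm holds its last target. There are 200 camera calls.

## Working session

There is one attempt and no reset: what is moved stays moved. The work goes in short steps, Python scripts to look and compute and a tool call to move; the robot and the scene stay as the last step left them, time stands still between calls to the robot, and variables do not carry over. Pictures are saved under pics/ and viewed, at most 10 in all, crops included, and the job is handed in when it is done.

Besides the shell and the picture viewer there is one more tool, called after "Call:" by a JSON object that holds its "method" and its "body", one argument or row to a line. drive_tool: Moves the arm, as the interface text tells. Shift numbers are shares of 30 cm and turn numbers shares of 0.5 rad, none past 1 either way. Its arguments: {"type":"object","properties":{"plan":{"type":"array","items":{"type":"array","items":{"type":"number"}}},"grip_force":{"type":"number"}},"required":["plan"]}

```bash
mkdir -p pics; ls
python3 - <<'E'
from workcell import bot,get_image,get_calibration
import cv2,numpy as np
s=bot.get_state();print(s)
for n in("top","side"):
    im,d=get_image(n);cv2.imwrite(f"pics/{n}0.png",im);np.save(f"pics/{n}0.npy",d)
    c=get_calibration(n);print(n,c)
print(get_calibration("wrist"))
E
```

```text
pics
{'t': 0.0, 'joints': array([-1.30789938e+00,  2.64769352e-01,  1.60538413e+00, -7.62543488e-06,
        1.27368551e+00, -3.68978212e-02]), 'qd': array([-0.00083178,  0.00100356, -0.00010026, -0.00100359,  0.00061241,
        0.00226679]), 'joint_efforts': array([-2.74806458e-03, -5.15109801e+01, -3.67315972e+01, -3.90476171e-04,
        1.27824163e-02, -6.98551787e-06]), 'tool_pos': array([ 199.15076217, -644.18702329,  229.94563471]), 'tool_rot': array([[ 9.55396480e-01,  2.95325612e-01, -5.90816364e-04],
       [ 2.95326193e-01, -9.55394025e-01,  2.16725924e-03],
       [ 7.55847383e-05, -2.24507540e-03, -9.99997477e-01]]), 'wrist_force': array([0.11872462, 0.60985895, 0.62746538]), 'torque': array([-0.0294447 ,  0.00930578,  0.03993454]), 'gripper_force': 0.0, 'width': 1.000823131698462}
top {'K': array([[585.1242375 ,   0.        , 323.4256535 ],
       [  0.        , 585.1242375 , 245.38663033],
       [  0.        ,   0.        ,   1.        ]]), 'world_from_camera': array([[-2.89156249e-02, -9.87568055e-01,  1.54509622e-01,
         4.22572490e+02],
       [-9.99492252e-0
[... 578 characters left out ...]
3696906e+02],
       [ 1.94419411e-02, -6.86858407e-01, -7.26531169e-01,
         6.43445754e+02],
       [ 0.00000000e+00,  0.00000000e+00,  0.00000000e+00,
         1.00000000e+00]])}
{'K': array([[428.11807994,   0.        , 317.80414866],
       [  0.        , 428.11807994, 239.10548683],
       [  0.        ,   0.        ,   1.        ]]), 'hand_eye': array([[ 1.05776447e-03, -9.54044671e-01, -2.99662555e-01,
         7.67617125e+01],
       [ 9.99999439e-01,  9.91787531e-04,  3.72266307e-04,
        -2.15970963e-01],
       [-5.79571006e-05, -2.99662781e-01,  9.54045185e-01,
        -1.42696942e+02],
       [ 0.00000000e+00,  0.00000000e+00,  0.00000000e+00,
         1.00000000e+00]])}
```

View pics/top0.png

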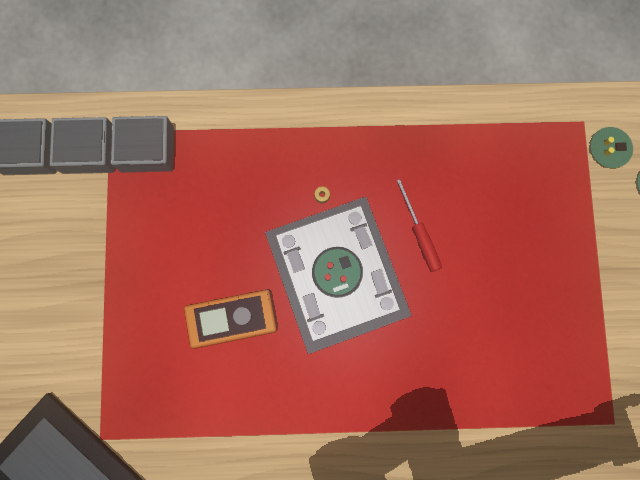

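View pics/side0.png

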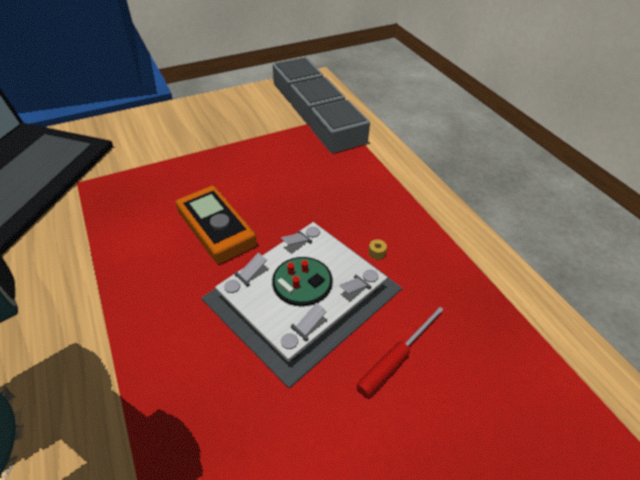

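The top view shows the plate centred near (337,273) with bosses at about FL (289,241), FR (355,217), NL (319,328) and NR (386,303). The levers point toward the middle. The side view confirms that all four levers are standing. The meter is to the left, the spacer at the far side and the screwdriver to the right.

```bash
cat > h.py <<'E'
import numpy as np,cv2
from workcell import get_calibration
def cast(n,px,z):
    c=get_calibration(n);W=c["world_from_camera"]
    d=W[:3,:3]@np.linalg.solve(c["K"],[px[0],px[1],1.]);o=W[:3,3]
    return o+d*(z-o[2])/d[2]
E
python3 - <<'E'
from h import *
for n,seeds in (("top",dict(FL=(289,241),FR=(355,217),NL=(319,328),NR=(386,303))),("side",dict(FL=(313,231),FR=(371,276),NL=(232,286),NR=(290,341)))):
    im=cv2.imread(f"pics/{n}0.png");hsv=cv2.cvtColor(im,cv2.COLOR_BGR2HSV)
    ctr=(337,273) if n=="top" else (302,280)
    m=((hsv[...,1]<60)&(hsv[...,2]>95)).astype(np.uint8)
    m=cv2.morphologyEx(m,cv2.MORPH_OPEN,np.ones((3,3)))
    cs,_=cv2.findContours(m,cv2.RETR_EXTERNAL,cv2.CHAIN_APPROX_NONE)
    k=[c for c in cs if cv2.pointPolygonTest(c,ctr,False)>0][0]
    w=np.array([cast(n,p[0],34)[:2] for p in cv2.convexHull(k)],np.float32)
    r=cv2.minAreaRect(w);print(n,"plate",r)
    for a,(x,y) in seeds.items():
        g=cv2.cvtColor(im,cv2.COLOR_BGR2GRAY)[y-11:y+12,x-11:x+12]
        t,b=cv2.threshold(g,0,255,cv2.THRESH_OTSU+cv2.THRESH_BINARY_INV)
        _,l,st,ce=cv2.connectedComponentsWithStats(b)
        i=l[11,11];p=ce[i]+[x-11,y-11]
        print(a,p.round(1),st[i],cast(n,p,38).round(1),cast(n,(x,y),38).round(1))
im=cv2.imread("pics/top0.png")[190:360,255:420]
cv2.imwrite("pics/c.png",cv2.resize(im,None,fx=3.5,fy=3.5,interpolation=cv2.INTER_CUBIC))
E
```

```text
top plate ((545.176025390625, 33.70783996582031), (252.37681579589844, 213.53103637695312), 18.316207885742188)
FL [289.6 239.8] [  0   0  23  23 386] [613.4 125.7  38. ] [611.2 126.8  38. ]
FR [354. 218.] [  0   0  23  23 378] [654.   -3.1  38. ] [656.   -5.1  38. ]
NL [319.6 327.6] [  0   0  23  23 404] [440.6  71.3  38. ] [439.8  72.4  38. ]
NR [385.3 303.9] [  0   0  23  23 415] [482.4 -57.5  38. ] [484.1 -59.   38. ]
side plate ((547.5677490234375, 36.617919921875), (221.8812255859375, 189.25668334960938), 18.171510696411133)
FL [314.  232.8] [  0   2  23  21 325] [613.5 122.7  38. ] [613.7 127.5  38. ]
FR [370.4 275.1] [  0   0  23  23 376] [656.3  -5.2  38. ] [656.2  -7.2  38. ]
NL [232.4 287.1] [  0   0  23  23 420] [441.9  68.5  38. ] [442.1  70.9  38. ]
NR [289.2 341.3] [  2   4  18  16 223] [485.1 -62.2  38. ] [486.3 -62.3  38. ]
```

View pics/c.png

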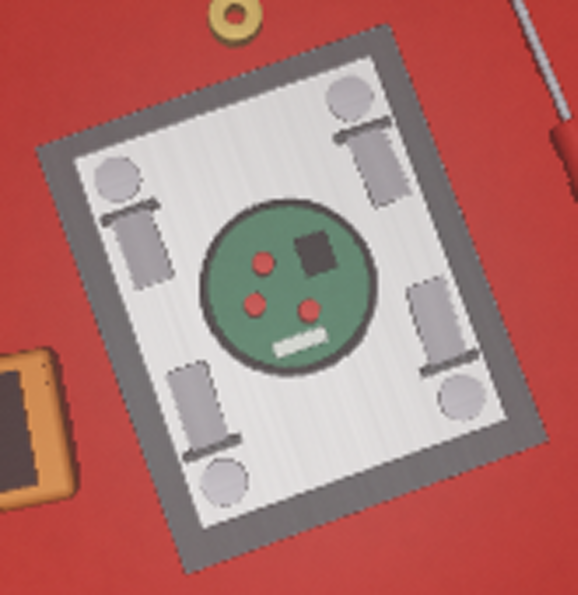

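Bosses measured from both views: FL (611,128), FR (655,-5), NL (440,72) and NR (484,-61), with yaw ≈ 18°. The tool is already aligned to about 1°. I'll start with the near-right corner.

Call:
{"method": "drive_tool", "body": {
  "plan": [
    [0.06, -0.06, 0, 0, 0, 0, -1],
    [0.18, -0.19, 0.05, 0, 0, 0, -1],
    [0.3, -0.32, 0.1, 0, 0, 0, -1],
    [0.42, -0.45, 0.15, 0, 0, 0, -1],
    [0.54, -0.58, 0.2, 0, 0, 0, -1],
    [0.64, -0.69, 0.25, 0, 0, 0, -1],
    [0.72, -0.77, 0.3, 0, 0, 0, -1],
    [0.74, -0.79, 0.3, 0, 0, 0, -1],
    [0.74, -0.79, 0.3, 0, 0, 0, -1],
    [0.74, -0.79, 0.3, 0, 0, 0, -1]
  ]
}}

```text
t: 1.35
tool_pos: [341.6, -354.4, 142.1]
tool_rot: [[0.956, 0.295, 0.001], [0.295, -0.956, -0.002], [0.0, 0.002, -1.0]]
wrist_force: [-0.4, -0.5, 0.1]
width: 0.001
gripper_force: 0.0
```

```bash
cat >> h.py <<'E'
C=np.array([547.5,33.5]);yaw=0.316
Rp=np.array([[np.cos(yaw),-np.sin(yaw)],[np.sin(yaw),np.cos(yaw)]])
SG=dict(FL=(1,1),FR=(1,-1),NL=(-1,1),NR=(-1,-1))
def boss(n): return C+Rp@(np.array(SG[n])*[90,70])
def tip(n): return C+Rp@(np.array(SG[n])*[29,71])
def to(xy,z,s):
    d=np.r_[xy,z]-s["tool_pos"]; return (s["tool_rot"].T@d/300).round(3)
E
cat > g.py <<'E'
import sys
from h import *
from workcell import bot
s=bot.get_state();print(s["t"],s["tool_pos"].round(2),s["wrist_force"].round(2),s["width"])
for a in sys.argv[1:]:
    k,n,z=a.split(":");print(a,to((boss if k=="b" else tip)(n),float(z),s))
E
python3 g.py b:NR:60
```

```text
1.35 [ 341.56 -354.37  142.12] [-0.39 -0.52  0.13] 0.001032350823797469
b:NR:60 [ 0.741 -0.795  0.273]
```

Call:
{"method": "drive_tool", "body": {
  "plan": [
    [0.06, -0.06, 0, 0, 0, 0, -1],
    [0.18, -0.19, 0, 0, 0, 0, -1],
    [0.3, -0.32, 0, 0, 0, 0, -1],
    [0.42, -0.45, 0.0, 0, 0, 0, -1],
    [0.54, -0.58, 0.05, 0, 0, 0, -1],
    [0.64, -0.69, 0.1, 0, 0, 0, -1],
    [0.72, -0.77, 0.17, 0, 0, 0, -1],
    [0.74, -0.795, 0.25, 0, 0, 0, -1],
    [0.74, -0.795, 0.27, 0, 0, 0, -1],
    [0.74, -0.795, 0.27, 0, 0, 0, -1]
  ]
}}

```text
t: 2.6
tool_pos: [483.1, -60.5, 60.4]
tool_rot: [[0.956, 0.294, -0.0], [0.294, -0.956, -0.0], [-0.0, 0.0, -1.0]]
wrist_force: [0.1, 0.3, 0.4]
width: -0.001
gripper_force: 0.0
```

```bash
python3 g.py b:NR:36
python3 - <<'E'
from workcell import get_image
import cv2
im,_=get_image("side");cv2.imwrite("pics/s1.png",cv2.resize(im[190:400,180:440],None,fx=2.5,fy=2.5))
E
```

```text
2.6 [483.13 -60.48  60.39] [0.1  0.3  0.35] -0.0006321610780930869
b:NR:36 [0.001 0.002 0.081]
```

View pics/s1.png

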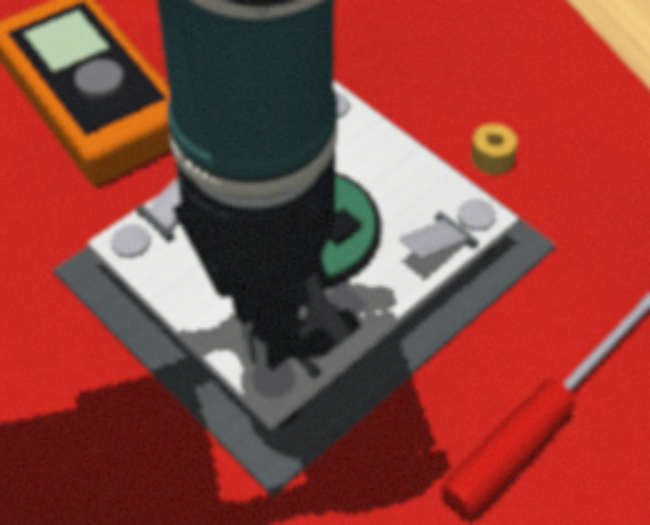

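The crop shows the shut fingertips right over the near-right boss at about (270,370). Next I'll press slowly to about 2 mm below its level height.

Call:
{"method": "drive_tool", "body": {
  "plan": [
    [0, 0, 0.03, 0, 0, 0, -1],
    [0, 0, 0.055, 0, 0, 0, -1],
    [0, 0, 0.065, 0, 0, 0, -1],
    [0, 0, 0.07, 0, 0, 0, -1],
    [0, 0, 0.074, 0, 0, 0, -1],
    [0, 0, 0.078, 0, 0, 0, -1],
    [0, 0, 0.082, 0, 0, 0, -1],
    [0, 0, 0.085, 0, 0, 0, -1],
    [0, 0, 0.085, 0, 0, 0, -1],
    [0, 0, 0.085, 0, 0, 0, -1]
  ]
}}

```text
t: 3.9
tool_pos: [483.3, -59.6, 37.1]
tool_rot: [[0.955, 0.296, -0.0], [0.296, -0.955, -0.0], [-0.0, 0.0, -1.0]]
wrist_force: [-7.1, 0.2, 18.3]
width: 0.003
gripper_force: 9.2
```

Firm: 18 N at about 1 mm of travel. Next is near-left.

```bash
python3 g.py b:NL:60
```

```text
3.9 [483.35 -59.6   37.12] [-7.11  0.21 18.29] 0.0025108263874341883
b:NL:60 [-0.008 -0.462 -0.076]
```

Call:
{"method": "drive_tool", "body": {
  "plan": [
    [0, 0, -0.06, 0, 0, 0, -1],
    [0, -0.03, -0.1, 0, 0, 0, -1],
    [0, -0.15, -0.1, 0, 0, 0, -1],
    [-0.004, -0.28, -0.1, 0, 0, 0, -1],
    [-0.008, -0.4, -0.1, 0, 0, 0, -1],
    [-0.008, -0.46, -0.09, 0, 0, 0, -1],
    [-0.008, -0.465, -0.06, 0, 0, 0, -1],
    [-0.008, -0.465, -0.035, 0, 0, 0, -1],
    [-0.008, -0.465, -0.02, 0, 0, 0, -1],
    [-0.008, -0.465, -0.02, 0, 0, 0, -1]
  ]
}}

```text
t: 5.15
tool_pos: [439.3, 72.4, 40.1]
tool_rot: [[0.956, 0.294, -0.001], [0.294, -0.956, -0.0], [-0.001, -0.0, -1.0]]
wrist_force: [0.3, 0.3, 0.6]
width: 0.001
gripper_force: 0.0
```

```bash
python3 g.py b:NL:36
```

```text
5.15 [439.3   72.45  40.13] [0.25 0.31 0.64] 0.0009895037171848515
b:NL:36 [0.003 0.002 0.014]
```

Going to a commanded height of about 35.

Call:
{"method": "drive_tool", "body": {
  "plan": [
    [0, 0, 0.004, 0, 0, 0, -1],
    [0, 0, 0.007, 0, 0, 0, -1],
    [0, 0, 0.01, 0, 0, 0, -1],
    [0, 0, 0.013, 0, 0, 0, -1],
    [0, 0, 0.016, 0, 0, 0, -1],
    [0, 0, 0.019, 0, 0, 0, -1],
    [0, 0, 0.019, 0, 0, 0, -1],
    [0, 0, 0.019, 0, 0, 0, -1],
    [0, 0, 0.019, 0, 0, 0, -1],
    [0, 0, 0.019, 0, 0, 0, -1]
  ]
}}

```text
t: 6.4
tool_pos: [439.9, 73.2, 37.0]
tool_rot: [[0.955, 0.296, -0.0], [0.296, -0.955, -0.0], [-0.0, 0.0, -1.0]]
wrist_force: [-7.4, -0.6, 16.6]
width: 0.003
gripper_force: 8.6
```

Firm too. Next is far-left.

Call:
{"method": "drive_tool", "body": {
  "plan": [
    [0, 0, -0.1, 0, 0, 0, -1],
    [0, 0, -0.15, 0, 0, 0, -1],
    [0.1, 0, -0.16, 0, 0, 0, -1],
    [0.26, -0.005, -0.16, 0, 0, 0, -1],
    [0.42, -0.008, -0.16, 0, 0, 0, -1],
    [0.55, -0.01, -0.16, 0, 0, 0, -1],
    [0.6, -0.01, -0.14, 0, 0, 0, -1],
    [0.6, -0.01, -0.08, 0, 0, 0, -1],
    [0.6, -0.01, -0.03, 0, 0, 0, -1],
    [0.6, -0.01, -0.02, 0, 0, 0, -1]
  ]
}}

```text
t: 7.65
tool_pos: [607.2, 128.4, 38.2]
tool_rot: [[0.955, 0.295, -0.006], [0.295, -0.955, -0.001], [-0.006, -0.001, -1.0]]
wrist_force: [0.8, 0.3, -0.1]
width: -0.003
gripper_force: 0.0
```

```bash
python3 g.py b:FL:36
```

```text
7.65 [607.25 128.36  38.23] [ 0.83  0.34 -0.14] -0.0026141529651492173
b:FL:36 [0.013 0.005 0.007]
```

Call:
{"method": "drive_tool", "body": {
  "plan": [
    [0, 0, 0, 0, 0, 0, -1],
    [0, 0, 0.003, 0, 0, 0, -1],
    [0, 0, 0.006, 0, 0, 0, -1],
    [0, 0, 0.01, 0, 0, 0, -1],
    [0, 0, 0.013, 0, 0, 0, -1],
    [0, 0, 0.016, 0, 0, 0, -1],
    [0, 0, 0.019, 0, 0, 0, -1],
    [0, 0, 0.019, 0, 0, 0, -1],
    [0, 0, 0.019, 0, 0, 0, -1],
    [0, 0, 0.019, 0, 0, 0, -1]
  ]
}}

```text
t: 8.9
tool_pos: [610.9, 129.3, 35.6]
tool_rot: [[0.955, 0.295, 0.0], [0.295, -0.955, 0.0], [0.001, -0.0, -1.0]]
wrist_force: [-0.0, 1.5, 2.0]
width: 0.002
gripper_force: 1.2
```

```bash
python3 g.py b:FL:36
```

```text
8.9 [610.9  129.31  35.58] [-0.01  1.48  2.03] 0.00195407199379628
b:FL:36 [-0.     0.005 -0.001]
```

Only 2 N at 35.6 mm, so far-left seems to give. I'll press deeper to confirm, then test far-right.

Call:
{"method": "drive_tool", "body": {
  "plan": [
    [0, 0, 0.003, 0, 0, 0, -1],
    [0, 0, 0.006, 0, 0, 0, -1],
    [0, 0, 0.008, 0, 0, 0, -1],
    [0, 0, 0.01, 0, 0, 0, -1],
    [0, 0, 0.012, 0, 0, 0, -1],
    [0, 0, 0.012, 0, 0, 0, -1],
    [0, 0, 0.012, 0, 0, 0, -1],
    [0, 0, 0.012, 0, 0, 0, -1],
    [0, 0, 0.012, 0, 0, 0, -1],
    [0, 0, 0.012, 0, 0, 0, -1]
  ]
}}

```text
t: 10.15
tool_pos: [611.1, 129.5, 32.7]
tool_rot: [[0.955, 0.295, 0.001], [0.295, -0.955, 0.001], [0.001, -0.0, -1.0]]
wrist_force: [-1.2, 3.1, 7.6]
width: -0.003
gripper_force: 3.7
```

Confirmed: far-left sinks to its stop at about 33. Now a check of far-right.

Call:
{"method": "drive_tool", "body": {
  "plan": [
    [0, 0, -0.06, 0, 0, 0, -1],
    [0, 0.03, -0.12, 0, 0, 0, -1],
    [0, 0.15, -0.12, 0, 0, 0, -1],
    [0.004, 0.28, -0.12, 0, 0, 0, -1],
    [0.008, 0.4, -0.12, 0, 0, 0, -1],
    [0.008, 0.46, -0.11, 0, 0, 0, -1],
    [0.008, 0.465, -0.08, 0, 0, 0, -1],
    [0.008, 0.465, -0.05, 0, 0, 0, -1],
    [0.008, 0.465, -0.035, 0, 0, 0, -1],
    [0.008, 0.465, -0.03, 0, 0, 0, -1]
  ]
}}

```text
t: 11.4
tool_pos: [653.4, -2.4, 39.9]
tool_rot: [[0.955, 0.297, -0.002], [0.297, -0.955, 0.0], [-0.001, -0.001, -1.0]]
wrist_force: [0.2, 0.6, 1.0]
width: 0.002
gripper_force: 0.0
```

Call:
{"method": "drive_tool", "body": {
  "plan": [
    [0, 0, 0, 0, 0, 0, -1],
    [0, 0, 0.003, 0, 0, 0, -1],
    [0, 0, 0.006, 0, 0, 0, -1],
    [0, 0, 0.009, 0, 0, 0, -1],
    [0, 0, 0.012, 0, 0, 0, -1],
    [0, 0, 0.015, 0, 0, 0, -1],
    [0, 0, 0.018, 0, 0, 0, -1],
    [0, 0, 0.018, 0, 0, 0, -1],
    [0, 0, 0.018, 0, 0, 0, -1],
    [0, 0, 0.018, 0, 0, 0, -1]
  ]
}}

```text
t: 12.65
tool_pos: [654.4, -3.5, 37.3]
tool_rot: [[0.955, 0.295, 0.0], [0.295, -0.955, -0.0], [0.0, 0.0, -1.0]]
wrist_force: [-4.9, -0.1, 8.8]
width: 0.001
gripper_force: 5.0
```

```bash
python3 g.py b:FR:38 t:FL:70
```

```text
12.65 [654.38  -3.52  37.26] [-4.9  -0.09  8.83] 0.0014251682176699212
b:FR:38 [-0.     0.005 -0.002]
t:FL:70 [-0.211 -0.461 -0.109]
```

Firm: 8.8 N at 37.3. Far-left is the loose one, so I'm moving over its lever tip.

Call:
{"method": "drive_tool", "body": {
  "plan": [
    [0, 0, -0.1, 0, 0, 0, -1],
    [0, 0, -0.18, 0, 0, 0, -1],
    [-0.05, -0.1, -0.18, 0, 0, 0, -1],
    [-0.1, -0.22, -0.18, 0, 0, 0, -1],
    [-0.15, -0.33, -0.18, 0, 0, 0, -1],
    [-0.19, -0.42, -0.18, 0, 0, 0, -1],
    [-0.21, -0.46, -0.18, 0, 0, 0, -1],
    [-0.21, -0.46, -0.14, 0, 0, 0, -1],
    [-0.21, -0.46, -0.11, 0, 0, 0, -1],
    [-0.21, -0.46, -0.11, 0, 0, 0, -1]
  ]
}}

```text
t: 13.9
tool_pos: [552.7, 108.9, 66.7]
tool_rot: [[0.956, 0.294, -0.003], [0.294, -0.956, -0.001], [-0.003, -0.0, -1.0]]
wrist_force: [-1.1, -0.3, -0.9]
width: -0.002
gripper_force: 0.0
```

```bash
python3 g.py t:FL:39.5
python3 - <<'E'
from workcell import get_image
import cv2
im,_=get_image("side");a=cv2.resize(im[190:400,180:440],None,fx=2,fy=2)
cv2.imwrite("pics/s2.png",a)
E
```

```text
13.9 [552.67 108.88  66.7 ] [-1.1  -0.33 -0.87] -0.001853452512351938
t:FL:39.5 [ 0.002 -0.003  0.091]
```

View pics/s2.png

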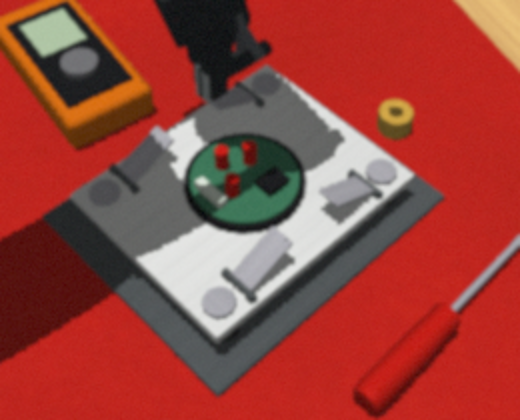

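The fingertips are over the far-left lever's free end, near (210,90) in the crop, and clear of the board. Pressing down.

Call:
{"method": "drive_tool", "body": {
  "plan": [
    [0, 0, 0.015, 0, 0, 0, -1],
    [0, 0, 0.03, 0, 0, 0, -1],
    [0, 0, 0.038, 0, 0, 0, -1],
    [0, 0, 0.046, 0, 0, 0, -1],
    [0, 0, 0.054, 0, 0, 0, -1],
    [0, 0, 0.062, 0, 0, 0, -1],
    [0, 0, 0.07, 0, 0, 0, -1],
    [0, 0, 0.078, 0, 0, 0, -1],
    [0, 0, 0.085, 0, 0, 0, -1],
    [0, 0, 0.09, 0, 0, 0, -1]
  ]
}}

```text
t: 15.2
tool_pos: [550.9, 108.8, 41.4]
tool_rot: [[0.955, 0.296, -0.005], [0.296, -0.955, -0.002], [-0.005, 0.0, -1.0]]
wrist_force: [-6.8, -4.2, 8.9]
width: -0.005
gripper_force: 4.3
```

```bash
python3 g.py t:FL:39.5
```

```text
15.2 [550.9  108.84  41.42] [-6.78 -4.23  8.88] -0.004803803815777094
t:FL:39.5 [ 0.008 -0.002  0.006]
```

Call:
{"method": "drive_tool", "body": {
  "plan": [
    [0, 0, 0.003, 0, 0, 0, -1],
    [0, 0, 0.006, 0, 0, 0, -1],
    [0, 0, 0.009, 0, 0, 0, -1],
    [0, 0, 0.012, 0, 0, 0, -1],
    [0, 0, 0.014, 0, 0, 0, -1],
    [0, 0, 0.016, 0, 0, 0, -1],
    [0, 0, 0.016, 0, 0, 0, -1],
    [0, 0, 0.016, 0, 0, 0, -1],
    [0, 0, 0.016, 0, 0, 0, -1],
    [0, 0, 0.016, 0, 0, 0, -1]
  ]
}}

```text
t: 16.45
tool_pos: [550.8, 108.7, 38.3]
tool_rot: [[0.955, 0.296, -0.006], [0.296, -0.955, -0.002], [-0.006, 0.001, -1.0]]
wrist_force: [-12.1, -4.4, 18.9]
width: 0.001
gripper_force: 10.1
```

```bash
python3 g.py t:FL:39.5
```

```text
16.45 [550.79 108.66  38.34] [-12.15  -4.35  18.87] 0.0011062151656093442
t:FL:39.5 [ 0.008 -0.002 -0.004]
```

Call:
{"method": "drive_tool", "body": {
  "plan": [
    [-0.002, 0, 0.002, 0, 0, 0, -1],
    [-0.004, 0, 0.004, 0, 0, 0, -1],
    [-0.005, 0, 0.006, 0, 0, 0, -1],
    [-0.006, 0, 0.008, 0, 0, 0, -1],
    [-0.006, 0, 0.01, 0, 0, 0, -1],
    [-0.006, 0, 0.01, 0, 0, 0, -1],
    [-0.006, 0, 0.01, 0, 0, 0, -1],
    [-0.006, 0, 0.01, 0, 0, 0, -1],
    [-0.006, 0, 0.01, 0, 0, 0, -1],
    [-0.006, 0, 0.01, 0, 0, 0, -1]
  ]
}}

```text
t: 17.7
tool_pos: [550.9, 108.7, 37.7]
tool_rot: [[0.955, 0.296, -0.002], [0.296, -0.955, -0.001], [-0.003, 0.001, -1.0]]
wrist_force: [-15.4, -4.2, 31.4]
width: 0.0
gripper_force: 15.5
```

```bash
python3 g.py t:FL:39.5
```

```text
17.7 [550.86 108.67  37.74] [-15.37  -4.16  31.4 ] 0.00039917360435963954
t:FL:39.5 [ 0.008 -0.002 -0.006]
```

31 N with hardly any further travel means the lever is on its stop. I'll lift off straight up and look.

Call:
{"method": "drive_tool", "body": {
  "plan": [
    [0, 0, -0.02, 0, 0, 0, -1],
    [0, 0, -0.06, 0, 0, 0, -1],
    [0, 0, -0.12, 0, 0, 0, -1],
    [0, 0, -0.18, 0, 0, 0, -1],
    [0.06, 0, -0.19, 0, 0, 0, -1],
    [0.15, 0, -0.19, 0, 0, 0, -1],
    [0.21, 0, -0.19, 0, 0, 0, -1],
    [0.21, 0, -0.12, 0, 0, 0, -1],
    [0.21, 0, -0.06, 0, 0, 0, -1],
    [0.21, 0, -0.05, 0, 0, 0, -1]
  ]
}}

```text
t: 18.95
tool_pos: [608.3, 127.2, 45.2]
tool_rot: [[0.955, 0.295, -0.006], [0.295, -0.955, -0.001], [-0.006, -0.001, -1.0]]
wrist_force: [-0.0, -0.8, -0.1]
width: -0.004
gripper_force: 0.0
```

```bash
python3 g.py b:FL:36
python3 - <<'E'
from workcell import get_image
import cv2
im,_=get_image("side");a=cv2.resize(im[190:400,180:440],None,fx=2.5,fy=2.5)
cv2.imwrite("pics/s3.png",a)
E
```

```text
18.95 [608.25 127.2   45.2 ] [-0.01 -0.84 -0.05] -0.003642274493387063
b:FL:36 [0.011 0.    0.031]
```

View pics/s3.png

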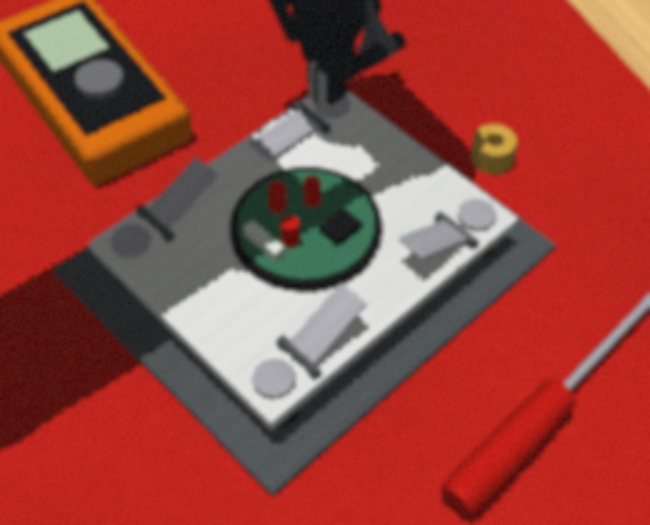

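The far-left lever at (285,130) lies flat and the other three are still standing. The plate corners sit where they were. A light press on the far-left boss will check that it is firm.

Call:
{"method": "drive_tool", "body": {
  "plan": [
    [0, 0, 0.005, 0, 0, 0, -1],
    [0, 0, 0.012, 0, 0, 0, -1],
    [0, 0, 0.018, 0, 0, 0, -1],
    [0, 0, 0.023, 0, 0, 0, -1],
    [0, 0, 0.027, 0, 0, 0, -1],
    [0, 0, 0.031, 0, 0, 0, -1],
    [0, 0, 0.035, 0, 0, 0, -1],
    [0, 0, 0.035, 0, 0, 0, -1],
    [0, 0, 0.035, 0, 0, 0, -1],
    [0, 0, 0.035, 0, 0, 0, -1]
  ]
}}

```text
t: 20.25
tool_pos: [611.7, 127.9, 38.1]
tool_rot: [[0.955, 0.295, -0.0], [0.295, -0.955, -0.0], [-0.0, 0.0, -1.0]]
wrist_force: [-0.2, 1.0, -0.2]
width: -0.0
gripper_force: 0.0
```

Call:
{"method": "drive_tool", "body": {
  "plan": [
    [0, 0, 0.003, 0, 0, 0, -1],
    [0, 0, 0.006, 0, 0, 0, -1],
    [0, 0, 0.009, 0, 0, 0, -1],
    [0, 0, 0.011, 0, 0, 0, -1],
    [0, 0, 0.011, 0, 0, 0, -1],
    [0, 0, 0.011, 0, 0, 0, -1],
    [0, 0, 0.011, 0, 0, 0, -1],
    [0, 0, 0.011, 0, 0, 0, -1],
    [0, 0, 0.011, 0, 0, 0, -1],
    [0, 0, 0.011, 0, 0, 0, -1]
  ]
}}

```text
t: 21.5
tool_pos: [612.0, 128.0, 37.3]
tool_rot: [[0.955, 0.295, 0.0], [0.295, -0.955, 0.0], [0.0, 0.0, -1.0]]
wrist_force: [-5.3, 0.1, 13.7]
width: -0.001
gripper_force: 7.0
```

The corner is firm now: 13.7 N at 37.3 mm, the same as the others. Retracting straight up.

Call:
{"method": "drive_tool", "body": {
  "plan": [
    [0, 0, -0.03, 0, 0, 0, -1],
    [0, 0, -0.08, 0, 0, 0, -1],
    [0, 0, -0.16, 0, 0, 0, -1],
    [0, 0, -0.26, 0, 0, 0, -1],
    [0, 0, -0.36, 0, 0, 0, -1],
    [0, 0, -0.44, 0, 0, 0, -1],
    [0, 0, -0.48, 0, 0, 0, -1],
    [0, 0, -0.5, 0, 0, 0, -1],
    [0, 0, -0.5, 0, 0, 0, -1],
    [0, 0, -0.5, 0, 0, 0, -1]
  ]
}}

```text
t: 22.75
tool_pos: [611.0, 127.7, 183.4]
tool_rot: [[0.955, 0.295, -0.002], [0.295, -0.955, -0.0], [-0.002, -0.0, -1.0]]
wrist_force: [1.0, 0.3, 1.0]
width: -0.004
gripper_force: 0.0
```

```bash
python3 g.py
python3 - <<'E'
from workcell import get_image
import cv2
im,_=get_image("side");a=cv2.resize(im[190:400,180:440],None,fx=2.5,fy=2.5)
cv2.imwrite("pics/s4.png",a)
E
```

```text
22.75 [610.96 127.75 183.45] [0.98 0.31 1.01] -0.004325643586626761
```

View pics/s4.png

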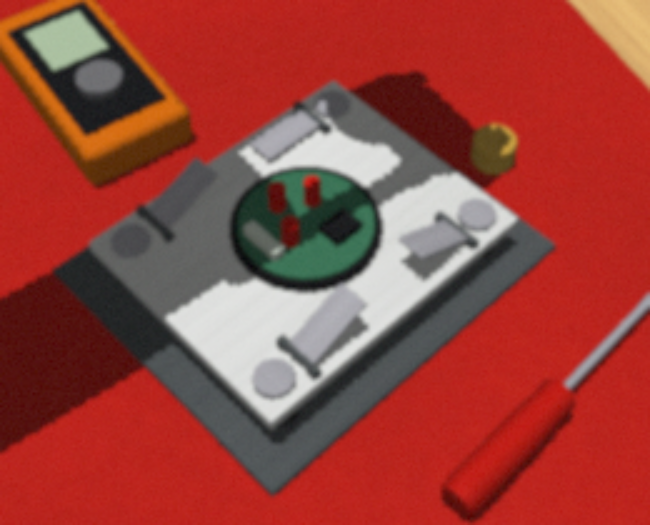

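The far-left lever is flat at (285,135), the other three stand, the plate and bystanders haven't moved, and the arm is clear.

```bash
python3 -c "
from workcell import bot
print(bot.sign_off())"
```

```text
the job is handed in; nothing more can be done
None
```

The far-left corner was the loose one; I pressed its shim lever flat, a second press showed the corner bears firmly, the other three levers still stand, and the job is handed in at about 23 s.

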